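# Reset a printer drawer with the service key

### The arm

A 6-joint arm with a two-finger parallel gripper is mounted at the origin on the work surface. World frame = base frame: x ahead of the robot, y to its left, z up, the work surface at z = 0. Lengths are in m, angles in degrees, forces in N, time in s.
With the tool pointing down it reaches from about 0.4 to 0.825 m from the base axis. Payload 7 kg.
Tool frame: the origin (TCP) lies midway between the tips of the shut fingers; the grasp point (between the pads) lies 19 mm behind it; z points along the fingers, y is the line along which they close (so a half turn about z gives the same grasp; the last joint's range is limited). The gripper opens to 88 mm and grips with 3 to 60 N. Pads are 19 mm wide; open, the fingers measure 130 mm over their backs; the gripper's body (78 mm by 193 mm) begins 47 mm behind the grasp point.
Start: joints at [-54.081, 20.546, 0.682, 0, -70.136, -16.507], TCP at [0.224, -0.637, 0.227] pointing down, gripper open.
Joint ranges: [-176.03, 176.03], [-82.01, 121.73], [-58.28, 71.71], [-173.87, 95.51], [-174.79, -0.11], [-173.66, 173.66]. Speed limits (degrees/s): [136.94, 136.94, 172.46, 180, 180, 180].

### API

Orientations are given as [roll, pitch, yaw] about the fixed x, y, z axes, in that order (R = Rz(yaw) Ry(pitch) Rx(roll)).
In Python, from plant import ctrl gives the robot as it stands. The module is installed in compiled form; this text tells all that it offers.
- The arm moves only by the tool send_rows, never from a script. Its argument "plan" is a list that holds one entry, the list of rows, each a list of 6 numbers: the shift along the tool's x, y, z in cm, then the turn, a rotation vector about the tool's x, y, z in degrees. A call has 1 to 8 rows; each row is the pose to reach, as a shift and turn from the pose commanded when the call began, along the tool's axes at that moment; what a row does not reach only later rows make up. A row lasts 1/12 s, in which the tool goes at most 41.7 mm and 7.16 degrees, less where a joint would pass 70% of its speed; a pose out of reach is approached as far as the arm can. A call with a gripper value outside its range is refused whole. "fingers" is the opening, from 0 (shut) to 1 (fully open), set as the call begins (left out, the last holds). The fingers move at their own pace and stop on an object; the grip force is fixed at half the most. Time passes only in rows, so rows that repeat a pose let the fingers close. It gives the time, the measured TCP pose, the force, the opening and the grip force at its end, in the units of the state.
- ctrl.get_obs(): the state, without advancing time (a new reading comes with each control period).
- ctrl.snapshot(name): name is "scene" or "top" or "wrist"; returns a dict with "img" (384x512x3 uint8, red, green, blue), "K" (3x3 intrinsics, pixels), "pose" (4x4, takes a point from camera to world coordinates). Camera axes: x right, y down, z forward; pixel columns grow to the right and rows downward; lengths in m; the calibration is good to about 2 mm. A picture is of the moment at which its call begins. There is no depth.
- ctrl.close_job(): hands the job in; it is judged then, once.
The state is a dict: "clock": time; "joint_pos": joint angles; "qvel": joint speeds; "tau": joint torques, N m; "tool_pos": TCP position; "orientation": TCP orientation; "force": force on the tool from outside, world axes, zero at the start; "moment": the same for the moment, N m; "opening": finger opening in m; "gripper_force": force on a finger pad.
Only numpy, scipy, OpenCV 4.12 (cv2) and the standard library are available. Lean on these libraries where they do the work, as an engineer would, in place of code of your own. Each camera call takes 0.05 s, during which the arm holds its last target. There are 200 camera calls.

### The job

The jam in the printer drawer on the bench is cleared, so reset its key switch with the service key, the one with the rectangular bow in the wooden stand: feel for the keyhole, push the key gently and fully home, turn it clockwise right to its stop, turn it back to the home position and draw it straight out. Then stand the key back in a free slot of the stand, down on its shoulder, and let go. Never force the key in the switch, and leave the other key and the loose things on the bench where they are.

Things in the scene. Friction and masses are not known exactly. Their poses are not given: they have to be found in the camera images.
- key: Service key, upright: flat steel blade under a flat square-cornered bow. Origin: centre of the blade's tip; z up to the bow, x across the thickness, y across the width; same after a half turn about z. Blade 12 mm wide, 3 mm thick, z 0 to 22 mm with a square-cut end; then a round throat 3.5 mm across up to the shoulder. It starts in a stand slot, resting on its shoulder.
- bow (a point): Point to grip on the key's axis, 50 mm above the blade's tip; axes as the key's. The bow is 26 mm wide (y), 9 mm thick (x: pinch it across this) and reaches from the shoulder, its flat underside 27 mm above the tip, to 61 mm above the tip. The key weighs about 40 g.
- cupboard_key: Another key, with a round bow 29 mm in diameter and a shorter blade; it stands in another slot of the stand. Not needed. Origin at its blade tip, 25 mm below its shoulder.
- stand: Fixed wooden key stand, 50 mm (x) by 160 mm (y) by 45 mm high; origin under its centre. Three slots in its top at x = 0, y = -50, 0 and 50 mm, each 7 mm (x) by 16 mm (y) and 40 mm deep: a key stands in one with its width along the stand's y and its shoulder on the top face. The two keys fill the slots at y = -50 and 0 mm, either way; the one at 50 mm is free.
- drawer: Fixed printer drawer, 250 mm (x) by 360 mm (y), origin under its centre, front to -x. The front ledge (x -125 to -50 mm) is 75 mm high and carries a round key switch, 31 mm across (41 mm at its foot), near its right end as seen from the robot; behind the ledge lie rollers and plates up to 93 mm high. A key set on the switch's face sinks in some tenths of a mm more as it overlaps the keyhole.
- switch (a point): Nominal keyhole centre on the level face, 89 mm above the bench; axes as the drawer's. The switch sits in an oversize cut-out: the real keyhole lies up to 3.5 mm off in x and in y, not shown by this reading; feel for it with light touches, well under 20 N (it does not shift). Height and direction are true. Keyhole 13.6 mm (x) by 4.6 mm (y), key either way round.
- home (a point): Where the key's tip is when fully home, 27 mm under the switch's nominal point (same offset of up to 3.5 mm): the shoulder then rests on the face. The fixed front plate is 3 mm thick, the turning barrel's slot (13.4 by 4.4 mm) lies under it. Only within about 2 mm of fully home does the throat let the key turn; once turned, the key is caught under the plate until back home.
- lock (a joint): Turn of the lock barrel in rad: 0 home, growing clockwise seen from above to a hard stop at 1.05 (60 degrees). It stays put; 0.06 N m turns it. The key has about 0.12 rad of play in the barrel to either side and the grip yields a little, so it must turn 0.12 to 0.2 rad beyond the barrel, both ways. At a stop the torque climbs steeply: 0.15 N m is plenty, over 0.22 N m is forcing the key.
- grease_jar: White jar, 60 mm in diameter, 70 mm tall, origin under its centre. Leave it.
- screwdriver: Screwdriver 200 mm long, lying on the bench. Leave it.
- feed_roller: Spare feed roller, 24 mm in diameter, 105 mm tall, standing on its end; origin under its centre. Leave it.
Not all that is in view belongs to the job. What is shaped like the key but orange or yellow is not meant.

How it is judged:
By the outcome, as a careful person would: the job done as asked, in the order asked, and still so for the second after the job is handed in, with the robot touching nothing.
It also fails if it takes over 72 s, if anything falls off the work surface, if the arm or the gripper's body presses on something with over 40 N, if the wrist force passes 120 N, or if a joint passes its speed limit or range.

## Working session

There is one attempt and no reset: what is moved stays moved. The work goes in short steps, Python scripts to look and compute and a tool call to move; the robot and the scene stay as the last step left them, time stands still between calls to the robot, and variables do not carry over. Pictures are saved under pics/ and viewed, at most 10 in all, crops included, and the job is handed in when it is done.

Besides the shell and the picture viewer there is one more tool, called after "Call:" as a command line: name --argument value ..., lists and objects as JSON in quotes. send_rows: Moves the arm, as the interface text tells. Its arguments: {"type":"object","properties":{"plan":{"type":"array","items":{"type":"array","items":{"type":"array","items":{"type":"number"}}}},"fingers":{"type":"number"}},"required":["plan"]}

```bash
mkdir -p pics; cat > h.py <<'E'
import numpy as np, cv2
from plant import ctrl
from scipy.spatial.transform import Rotation as R
def snap(n,f):
    s=ctrl.snapshot(n); cv2.imwrite(f'pics/{f}.png',s['img'][:,:,::-1]); np.savez(f'pics/{f}.npz',**s); return s
def ray(s,u,v,z):
    K,P=s['K'],s['pose']; d=P[:3,:3]@np.linalg.inv(K)@np.array([u,v,1.]); o=P[:3,3]
    return o+d*(z-o[2])/d[2]
def proj(s,p):
    P=np.linalg.inv(s['pose']); q=s['K']@(P[:3,:3]@np.array(p)+P[:3,3]); return q[:2]/q[2]
E
python3 - <<'E'
from h import *
o=ctrl.get_obs(); print(o)
a=snap('scene','s0');b=snap('top','t0')
for s in (a,b): print(s['K'][0,0],s['pose'].round(3).tolist())
cv2.imwrite('pics/both0.png',np.vstack([cv2.resize(x['img'][:,:,::-1],(400,300)) for x in(a,)]))
E
```

```text
{'clock': 0.0, 'joint_pos': array([-5.40796749e+01,  2.05910689e+01,  6.33196674e-01, -2.04460448e-02,
       -7.01370398e+01, -1.65062204e+01]), 'qvel': array([ 0.03763859, -0.00150268,  0.03828872, -0.05273546, -0.05401006,
        0.00286763]), 'tau': array([-3.11994211e-05, -5.82718170e+01,  2.93067813e+01,  6.99763834e+00,
        6.82072263e-03, -1.55803073e-04]), 'tool_pos': array([ 0.22416276, -0.63615697,  0.22562143]), 'orientation': array([ 1.79903538e+02, -8.54054253e-03, -1.60592851e+02]), 'force': array([-0.03645056, -0.13192671,  0.70225182]), 'moment': array([-0.0102681 , -0.04834303, -0.02721689]), 'gripper_force': 0.0, 'opening': 0.08772141425111336}
380.24755077711166 [[0.035, 0.728, -0.685, 1.174], [0.999, -0.019, 0.032, -0.152], [0.011, -0.685, -0.728, 0.733], [0.0, 0.0, 0.0, 1.0]]
391.2573768309784 [[-0.007, -0.993, 0.118, 0.479], [-1.0, 0.01, 0.027, -0.113], [-0.028, -0.118, -0.993, 0.972], [0.0, 0.0, 0.0, 1.0]]
```

View pics/t0.png

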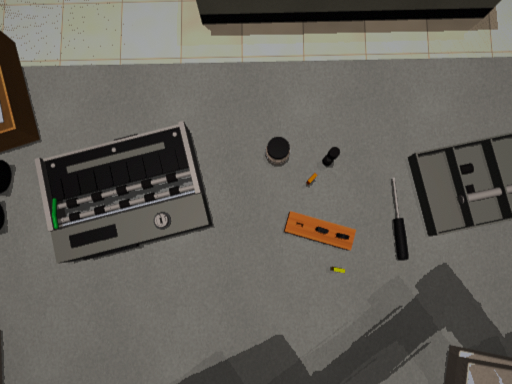

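View pics/s0.png

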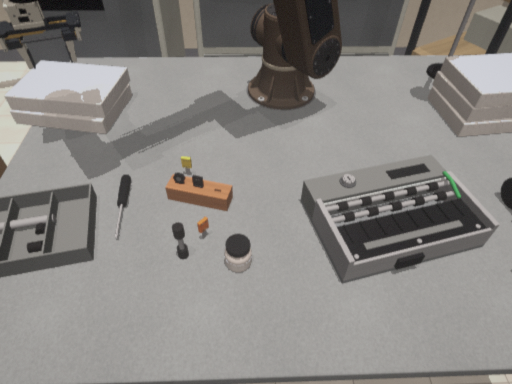

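The top view shows the drawer (switch near 162,220), the orange stand at (320,230) with its free slot near (300,225), and keys near (322,230) and (343,237). I'll zoom in on these.

```bash
python3 - <<'E'
from h import *
a=np.load('pics/s0.npz');b=np.load('pics/t0.npz')
A=cv2.resize(a['img'][145:225,150:250,::-1],(400,320),interpolation=cv2.INTER_CUBIC)
B=cv2.resize(b['img'][200:264,275:365,::-1],(400,284),interpolation=cv2.INTER_CUBIC)
C=cv2.resize(b['img'][195:245,130:210,::-1],(400,250),interpolation=cv2.INTER_CUBIC)
D=cv2.resize(a['img'][160:210,310:390,::-1],(400,250),interpolation=cv2.INTER_CUBIC)
I=np.zeros((570,800,3),np.uint8);I[:320,:400]=A;I[:284,400:]=B;I[320:,:400]=C;I[320:,400:]=D
cv2.imwrite('pics/c0.png',I)
m=cv2.inRange(cv2.cvtColor(b['img'],cv2.COLOR_RGB2HSV),(5,120,60),(20,255,255)); 
m=cv2.morphologyEx(m,cv2.MORPH_CLOSE,np.ones((9,9)))
for c in cv2.findContours(m,cv2.RETR_EXTERNAL,cv2.CHAIN_APPROX_NONE)[0]:
    if cv2.contourArea(c)>400: r=cv2.minAreaRect(c);print(r,cv2.boxPoints(r).tolist()); print([ray(b,*p,.045).round(4).tolist() for p in cv2.boxPoints(r)])
E
```

```text
((319.6706848144531, 230.3960723876953), (69.87203979492188, 21.986677169799805), 15.780752182006836) [[283.06170654296875, 231.47396850585938], [289.0411376953125, 210.31597900390625], [356.2796630859375, 229.31817626953125], [350.30023193359375, 250.47616577148438]]
[[0.5048, -0.1673, 0.045], [0.5546, -0.1822, 0.045], [0.5086, -0.3387, 0.045], [0.4595, -0.3229, 0.045]]
((7.5, 99.0), (15.0, 68.0), 0.0) [[0.0, 133.0], [0.0, 65.0], [15.0, 65.0], [15.0, 133.0]]
[[0.7529, 0.5284, 0.045], [0.9298, 0.5407, 0.045], [0.9291, 0.5021, 0.045], [0.7524, 0.4906, 0.045]]
```

View pics/c0.png

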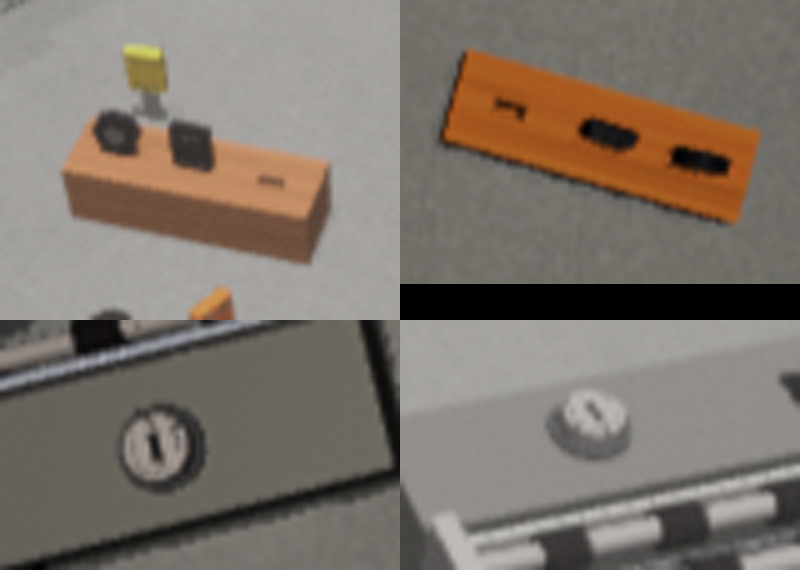

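```bash
cat >> h.py <<'E'
def row(p,yaw,o=None):
    o=o or ctrl.get_obs(); r=R.from_euler('xyz',o['orientation'],degrees=True)
    t=R.from_euler('xyz',[180,0,yaw],degrees=True)
    return (r.inv().apply(np.array(p)-o['tool_pos'])*100).round(2).tolist(),(r.inv()*t).as_rotvec(degrees=True).round(2).tolist()
E
python3 - <<'E'
from h import *
print(row([.507,-.253,.24],-106.3))
b=np.load('pics/t0.npz'); print('switch',ray(b,161.5,220,.089))
E
```

```text
([-39.41, 26.75, -1.39], [0.08, 0.04, -54.29])
switch [0.53157181 0.1102835  0.089     ]
```

Call:
send_rows --plan '[[[-4, 2.7, -0.2, 0, 0, 0], [-8, 5.4, -0.4, 0, 0, 0], [-12, 8, -0.5, 0, 0, 0], [-16, 10.7, -0.7, 0, 0, 0], [-20, 13.4, -0.7, 0, 0, 0], [-24, 16.2, -0.7, 0, 0, 0], [-27, 18.5, -1, 0, 0, 0], [-30, 20, -1, 0, 0, 0]]]' --fingers 0.5

```text
clock: 0.77
tool_pos: [0.4238, -0.3675, 0.236]
orientation: [180.0, -0.0, -160.6]
force: [1.6, -0.1, 0.8]
opening: 0.0448
gripper_force: 0.0
```

Call:
send_rows --plan '[[[-3, 2, 0, 0, 0, -7], [-6, 4.5, 0, 0, 0, -14], [-9.4, 6.7, -0.4, 0, 0, -21], [-9.4, 6.7, -0.4, 0, 0, -28], [-9.4, 6.7, -0.4, 0, 0, -35], [-9.4, 6.7, -0.4, 0, 0, -42], [-9.4, 6.7, -0.4, 0, 0, -49], [-9.4, 6.7, -0.4, 0, 0, -54.3]]]'

```text
clock: 1.43
tool_pos: [0.4897, -0.2748, 0.2396]
orientation: [180.0, 0.0, -105.9]
force: [0.3, 0.3, -0.5]
opening: 0.0441
gripper_force: 0.0
```

```bash
python3 - <<'E'
from h import *
w=snap('wrist','w1'); o=ctrl.get_obs(); print(o['clock'],o['joint_pos'].round(1),o['tool_pos'].round(4),o['orientation'].round(2)); print(w['K'][0,0],w['pose'].round(3).tolist())
E
```

```text
1.4833 [ -9.3   9.4 -12.7  -0.  -67.9  -6.3] [ 0.4897 -0.2749  0.2396] [ 1.7996e+02  1.0000e-02 -1.0561e+02]
303.8521214562104 [[-0.962, 0.263, 0.079, 0.468], [0.274, 0.919, 0.283, -0.352], [0.001, 0.294, -0.956, 0.399], [0.0, 0.0, 0.0, 1.0]]
```

View pics/w1.png

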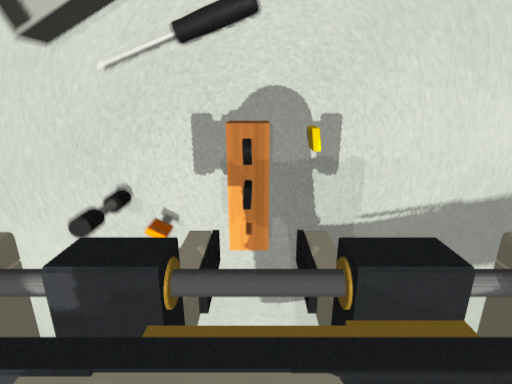

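The wrist view shows the stand (cols 227–270, rows 121–249), with the round key at (247,151), the service key at (247,193), the free slot at (249,229), and the yellow decoy at (315,139).

```bash
python3 - <<'E'
from h import *
w=np.load('pics/w1.npz'); im=w['img']; g=cv2.cvtColor(im,cv2.COLOR_RGB2GRAY)
h=cv2.cvtColor(im,cv2.COLOR_RGB2HSV)
m=cv2.inRange(h,(5,120,60),(20,255,255)); m[:,:215]=0; m[:110]=0;m[300:]=0
m=cv2.morphologyEx(m,cv2.MORPH_CLOSE,np.ones((25,25)))
c=max(cv2.findContours(m,0,1)[0],key=cv2.contourArea); q=cv2.boxPoints(cv2.minAreaRect(c)); P=[ray(w,*p,.045) for p in q]
print(q.round(1).tolist(),np.round(P,4).tolist(),np.mean(P,0).round(4))
d=((g<70)|((h[...,2]<140)&(m>0))).astype(np.uint8)*(cv2.erode(m,np.ones((5,5)))>0)
n,_,st,ce=cv2.connectedComponentsWithStats(d.astype(np.uint8))
for i in range(1,n):
    if st[i,4]>15: print(st[i],ce[i].round(1),ray(w,*ce[i],.079).round(4),ray(w,*ce[i],.045).round(4))
# key predicted corners
E
```

```text
[[226.0, 121.0], [269.0, 121.0], [269.0, 249.0], [226.0, 249.0]] [[0.5084, -0.3393, 0.045], [0.4615, -0.3259, 0.045], [0.504, -0.1705, 0.045], [0.5574, -0.1858, 0.045]] [ 0.5078 -0.2554  0.045 ]
[242 138  10  28 259] [246.6 151.3] [ 0.4931 -0.3048  0.079 ] [ 0.4957 -0.2998  0.045 ]
[243 179   9  31 259] [247.  194.3] [ 0.5062 -0.2591  0.079 ] [ 0.5103 -0.2492  0.045 ]
[246 223   6  11  58] [248.8 227.9] [ 0.5156 -0.22    0.079 ] [ 0.5207 -0.206   0.045 ]
[339 261  11  37 109] [345.8 278.8] [ 0.422 -0.124  0.079] [ 0.4171 -0.0998  0.045 ]
```

```bash
python3 - <<'E'
from h import *
b=np.load('pics/t0.npz'); print(ray(b,321.8,230,.075),ray(b,321.8,230,.079))
print(row([.507,-.2545,.13],-106.2))
E
```

```text
[ 0.50668128 -0.25347169  0.075     ] [ 0.50655912 -0.25284686  0.079     ]
([-2.43, -1.13, 10.96], [0.04, 0.01, 0.59])
```

Call:
send_rows --plan '[[[-1.2, -0.6, 4, 0, 0, 0.5], [-2.4, -1.1, 8, 0, 0, 0.5], [-2.4, -1.1, 10.9, 0, 0, 0.5], [-2.4, -1.1, 10.9, 0, 0, 0.5], [-2.4, -1.1, 10.9, 0, 0, 0.5]]]'

```text
clock: 1.9
tool_pos: [0.5062, -0.2552, 0.1301]
orientation: [179.8, -0.1, -106.8]
force: [0.5, -0.2, 1.1]
opening: 0.0438
gripper_force: 0.0
```

```bash
python3 - <<'E'
from h import *
w=snap('wrist','w2'); o=ctrl.get_obs(); print(o['tool_pos'].round(4),o['orientation'].round(2))
im=w['img']; g=cv2.cvtColor(im,cv2.COLOR_RGB2GRAY)
print(proj(w,[.507,-.2545,.079]))
E
```

```text
[ 0.5075 -0.2557  0.1319] [ 1.7999e+02 -5.0000e-02 -1.0683e+02]
[256.5641428  214.20987899]
```

View pics/w2.png

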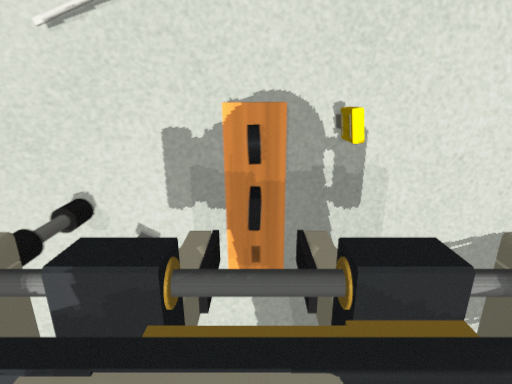

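The key's bow top is at (255,208), centred between the finger tips (gap centre about col 258). The yaw is aligned too, so I'll descend and grip.

Call:
send_rows --plan '[[[0, 0, 2.5, 0, 0, 0], [0, 0, 5, 0, 0, 0], [0, 0, 7, 0, 0, 0], [0, 0, 8, 0, 0, 0], [0, 0, 8, 0, 0, 0], [0, 0, 8, 0, 0, 0]]]'

```text
clock: 2.45
tool_pos: [0.5082, -0.2557, 0.0526]
orientation: [-179.9, -0.0, -106.8]
force: [0.6, -0.5, 0.2]
opening: 0.0438
gripper_force: 0.0
```

Call:
send_rows --plan '[[[0, 0, 0, 0, 0, 0], [0, 0, 0, 0, 0, 0], [0, 0, 0, 0, 0, 0], [0, 0, 0, 0, 0, 0], [0, 0, 0, 0, 0, 0], [0, 0, 0, 0, 0, 0]]]' --fingers 0

```text
clock: 2.95
tool_pos: [0.5073, -0.2552, 0.0512]
orientation: [-180.0, 0.0, -106.8]
force: [0.9, -0.7, 0.1]
opening: 0.0093
gripper_force: 0.1
```

```bash
python3 - <<'E'
from h import *
o=ctrl.get_obs(); print({k:np.round(o[k],4) for k in('clock','tool_pos','orientation','force','moment','opening','gripper_force')})
E
```

```text
{'clock': np.float64(2.95), 'tool_pos': array([ 0.5073, -0.2552,  0.0512]), 'orientation': array([-1.799753e+02,  2.100000e-03, -1.067858e+02]), 'force': array([ 0.9089, -0.6845,  0.1061]), 'moment': array([ 0.0279, -0.0141, -0.0461]), 'opening': np.float64(0.0093), 'gripper_force': np.float64(0.1112)}
```

Call:
send_rows --plan '[[[0, 0, 0, 0, 0, 0], [0, 0, 0, 0, 0, 0], [0, 0, -1, 0, 0, 0], [0, 0, -3, 0, 0, 0], [0, 0, -6, 0, 0, 0], [0, 0, -9, 0, 0, 0], [0, 0, -12, 0, 0, 0], [0, 0, -14, 0, 0, 0]]]'

```text
clock: 3.62
tool_pos: [0.5078, -0.2556, 0.1948]
orientation: [-179.8, -0.0, -106.8]
force: [1.0, 0.1, -0.9]
opening: 0.0083
gripper_force: 30.0
```

```bash
python3 - <<'E'
from h import *
o=ctrl.get_obs(); print({k:np.round(o[k],4) for k in('tool_pos','force','opening','gripper_force')})
print(row([.45,.09,.19],14))
b=np.load('pics/t0.npz'); g=cv2.cvtColor(b['img'],cv2.COLOR_RGB2GRAY)
# front ledge edge: strongest bright->dark going down rows
e=[]
for u in range(75,200,3):
    c=g[200:275,u].astype(int); pred=int(260-(u-60)*38/150)-200
    d=c[pred-5:pred+6]; k=np.argmin(np.diff(d)); e.append((u,200+pred-5+k+.5))
e=np.array(e); l=cv2.fitLine(e.astype(np.float32),cv2.DIST_HUBER,0,.01,.01).ravel(); print(l)
p=[ray(b,l[2]+t*l[0],l[3]+t*l[1],.075) for t in(-60,60)]; d=p[0]-p[1]; print('drawer yaw',np.degrees(np.arctan2(d[1],d[0]))-90,p)
E
```

```text
{'tool_pos': array([ 0.5078, -0.2556,  0.1948]), 'force': array([ 0.9613,  0.0948, -0.8864]), 'opening': np.float64(0.0083), 'gripper_force': np.float64(30.0001)}
([-31.42, 15.5, 0.42], [-0.1, -0.2, -120.77])
[  0.9685412   -0.24885325 136.5        242.35715   ]
drawer yaw 13.943341868323884 [array([0.44843079, 0.3040154 , 0.075     ]), array([0.51473116, 0.03697444, 0.075     ])]
```

Call:
send_rows --plan '[[[-2, 1, 0, 0, 0, -7], [-4, 2, 0, 0, 0, -14], [-7, 3.5, 0, 0, 0, -21], [-10.5, 5, 0, 0, 0, -28], [-14, 7, 0, 0, 0, -35], [-17.5, 8.5, 0, 0, 0, -42], [-21, 10, 0, 0, 0, -49], [-24, 12, 0, 0, 0, -56]]]'

```text
clock: 4.28
tool_pos: [0.4616, 0.0111, 0.1918]
orientation: [-179.9, -0.0, -50.4]
force: [1.4, 0.9, 0.4]
opening: 0.0089
gripper_force: 30.0
```

```bash
python3 - <<'E'
from h import *
print(row([.45,.09,.19],13.9),ctrl.get_obs()['joint_pos'].round(1))
E
```

```text
([-6.82, -4.13, 0.18], [-0.04, -0.06, -64.33]) [ 25.9   1.6 -28.2   0.  -60.1  13.6]
```

Call:
send_rows --plan '[[[-2, -1, 0, 0, 0, -7], [-4, -2, 0, 0, 0, -14], [-6, -3, 0, 0, 0, -21], [-6.8, -4.1, 0, 0, 0, -28], [-6.8, -4.1, 0, 0, 0, -35], [-6.8, -4.1, 0, 0, 0, -42], [-6.8, -4.1, 0, 0, 0, -49], [-6.8, -4.1, 0, 0, 0, -56]]]'

```text
clock: 4.95
tool_pos: [0.4501, 0.0879, 0.1915]
orientation: [-180.0, -0.0, 5.6]
force: [0.2, 0.7, -0.5]
opening: 0.0087
gripper_force: 30.0
```

Call:
send_rows --plan '[[[0, 0, 0, 0, 0, -7], [0, 0, 0, 0, 0, -8], [0, 0, 0, 0, 0, -8], [0, 0, 0, 0, 0, -8], [0, 0, 0, 0, 0, -8]]]'

```text
clock: 5.37
tool_pos: [0.4503, 0.0878, 0.1911]
orientation: [-180.0, -0.0, 13.0]
force: [0.1, 0.1, -0.1]
opening: 0.009
gripper_force: 30.0
```

```bash
python3 - <<'E'
from h import *
w=snap('wrist','w3'); o=ctrl.get_obs(); print(o['tool_pos'].round(4),o['orientation'].round(2),o['joint_pos'].round(1))
E
```

```text
[0.4503 0.0878 0.1911] [-180.     -0.     13.08] [ 35.7   1.4 -28.5  -0.  -60.1  67.3]
```

View pics/w3.png

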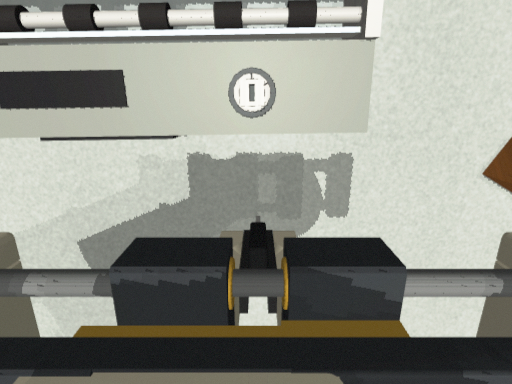

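The switch is at (252,92) with its keyhole visible, and the held key's blade tip is near (258,218).

```bash
python3 - <<'E'
from h import *
w=np.load('pics/w3.npz'); g=cv2.cvtColor(w['img'],cv2.COLOR_RGB2GRAY)
s=g[60:125,220:285]
m=(s>200).astype(np.uint8); m[:8]=0
n,_,st,ce=cv2.connectedComponentsWithStats(m); 
for i in range(1,n):
    if st[i,4]>100: print('bright',st[i],ce[i]+[220,60], [ray(w,*(ce[i]+[220,60]),.089).round(4)])
m=(s<150).astype(np.uint8)
n,_,st,ce=cv2.connectedComponentsWithStats(m)
for i in range(1,n):
    if st[i,4]>20: print('dark',st[i],ce[i]+[220,60], [ray(w,*(ce[i]+[220,60]),z).round(4) for z in(.089,.075)])
E_=[]
for u in list(range(190,360,3)):
    c=g[115:145,u].astype(int); E_.append((u,115+np.argmax(np.abs(np.diff(c)))+.5))
l=cv2.fitLine(np.array(E_,np.float32),cv2.DIST_HUBER,0,.01,.01).ravel()
p=[ray(w,l[2]+t*l[0],l[3]+t*l[1],.075) for t in(-60,60)]; d=p[0]-p[1]; print('yaw',np.degrees(np.arctan2(d[1],d[0]))-90,l)
k=[ray(w,l[2]+t*l[0],l[3]+t*l[1],.0) for t in(-60,60)]; d=k[0]-k[1]; print('yaw z0',np.degrees(np.arctan2(d[1],d[0]))-90)
E
```

```text
bright [   0    8   65   57 1713] [252.13660245 100.30531232] [array([0.5264, 0.1099, 0.089 ])]
bright [ 14  14  36  38 934] [251.31049251  92.04496788] [array([0.5326, 0.112 , 0.089 ])]
dark [  8   8  48  50 748] [252.24064171  92.70721925] [array([0.5322, 0.1111, 0.089 ]), array([0.5325, 0.1114, 0.075 ])]
dark [29 24  5 17 83] [251.04819277  91.81927711] [array([0.5327, 0.1122, 0.089 ]), array([0.5329, 0.1126, 0.075 ])]
yaw 13.859557936949528 [ 9.9988836e-01 -1.4941713e-02  3.0070001e+02  1.3310001e+02]
yaw z0 13.859557936949543
```

```bash
python3 - <<'E'
from h import *
w=np.load('pics/w3.npz'); g=cv2.cvtColor(w['img'],cv2.COLOR_RGB2GRAY)
o=ctrl.get_obs(); r=R.from_euler('xyz',o['orientation'],degrees=True); t=o['tool_pos']
for c in ([0,0,.033],[.006,0,.033],[.006,0,.011],[.013,0,.006],[.013,0.0045,-.028],[.013,-.0045,-.028]): print(c,proj(w,t+r.apply(c)).round(1))
print(g[206:250:2,248:270:1])
E
```

```text
[0, 0, 0.033] [257.4 222. ]
[0.006, 0, 0.033] [257.4 213.7]
[0.006, 0, 0.011] [257.4 226.8]
[0.013, 0, 0.006] [257.4 219.2]
[0.013, 0.0045, -0.028] [266.8 246. ]
[0.013, -0.0045, -0.028] [247.9 246. ]
[[133 134 135 133 132 133 132 127 129 129 127 126 127 131 130 134 130 131
  133 134 129 133]
 [136 136 135 133 134 135 130 132 129 127 127 133 134 133 131 136 131 129
  131 128 133 134]
 [130 130 127 129 129 127 128 126 129 128 126 127 128 129 129 129 131 127
  129 130 132 132]
 [136 131 128 129 132 132 127 125 124 136 144 147 147 133 131 130 141 146
  144 143 135 134]
 [136 133 135 133 134 133 129 125 122 132 136 147 146 144 139 138 143 148
  148 146 143 147]
 [132 132 135 133 132 133 130 117  95  91  87  90 128 143 144 141 146 153
  152 150 149 147]
 [143 148 147 144 143 134 141 131  95  90  90  87 126 145 149 150 146 146
  147 144 144 146]
 [144 143 145 144 142 143 142 123  94  86  89  89 127 147 148 149 147 144
  145 147 146 151]
 [145 150 144 106  73  68  67  56  42  41  44  41  52  65  68  91  87 136
  144 148 151 153]
 [143 145  73  19  15   9  17  20  17  10  14  14  21  12  17 
[... 447 characters left out ...]
5  19  16  20  20  15  13  21
   23  23  22  17]
 [ 22  19  14  19  12  14  17  17  14  19  14  12  22  20  18  11  18  18
   13  22  21  20]
 [ 19  15  20  13  13  22  14  21  15  19  16  13  14  20  23  13  11  15
   18  19  23  19]
 [ 22  21  14  13  18  19  16  12  13  19  16  14  22  18  15  16  17  18
   17  23  17  20]
 [ 19  14  11  18  18  11  11  19  17  12  19  19  19  16  17  20  13  22
   19  19  23  21]
 [ 21  17  15  17  19  20  17  19  15  19  20  18  14  18  19  14  19  21
   15  23  25  18]
 [ 22  10  18  18   8  20  11  16  15   6  14  16  17  16  16  18  20  18
   13  22  20  22]
 [ 22  20  23  26  22  23  25  21  25  22  27  27  25  22  24  22  22  18
   16  19  20  24]]
```

```bash
python3 - <<'E'
from h import *
print(row([.5341,.1124,.127],13.9))
E
```

```text
([8.72, -0.5, 6.41], [-0.0, -0.0, -0.82])
```

Call:
send_rows --plan '[[[3, -0.2, 0, 0, 0, -0.8], [6, -0.4, 1, 0, 0, -0.8], [8.7, -0.5, 3, 0, 0, -0.8], [8.7, -0.5, 5, 0, 0, -0.8], [8.7, -0.5, 6.2, 0, 0, -0.8], [8.7, -0.5, 6.4, 0, 0, -0.8], [8.7, -0.5, 6.4, 0, 0, -0.8], [8.7, -0.5, 6.4, 0, 0, -0.8]]]'

```text
clock: 6.08
tool_pos: [0.5343, 0.1127, 0.1278]
orientation: [180.0, -0.0, 14.0]
force: [0.4, 0.0, -0.5]
opening: 0.0087
gripper_force: 30.0
```

Call:
send_rows --plan '[[[0, 0, 0, 0, 0, 0], [0, 0, 0, 0, 0, 0], [0, 0, 0, 0, 0, 0]]]'

```text
clock: 6.33
tool_pos: [0.5342, 0.1128, 0.1281]
orientation: [-180.0, -0.1, 14.0]
force: [0.1, -0.4, -0.2]
opening: 0.0088
gripper_force: 30.0
```

```bash
python3 - <<'E'
from h import *
o=ctrl.get_obs(); print({k:np.round(o[k],4) for k in('clock','tool_pos','orientation','force','moment','opening')},row([.5341,.1124,.127],13.9))
E
```

```text
{'clock': np.float64(6.3333), 'tool_pos': array([0.5342, 0.1128, 0.1281]), 'orientation': array([-1.799695e+02, -1.067000e-01,  1.401520e+01]), 'force': array([ 0.1096, -0.3999, -0.1561]), 'moment': array([-0.0861,  0.1664,  0.0111]), 'opening': np.float64(0.0088)} ([-0.02, 0.04, 0.11], [-0.03, -0.11, 0.12])
```

Call:
send_rows --plan '[[[0, 0, 0.25, 0, 0, 0], [0, 0, 0.5, 0, 0, 0], [0, 0, 0.5, 0, 0, 0], [0, 0, 0.5, 0, 0, 0]]]'

```text
clock: 6.67
tool_pos: [0.5337, 0.1125, 0.1218]
orientation: [180.0, 0.0, 14.0]
force: [-0.2, 0.1, 0.1]
opening: 0.0087
gripper_force: 30.0
```

Call:
send_rows --plan '[[[0, 0, 0.05, 0, 0, 0], [0, 0, 0.05, 0, 0, 0], [0, 0, 0.05, 0, 0, 0]]]'

```text
clock: 6.92
tool_pos: [0.5338, 0.1125, 0.1214]
orientation: [180.0, 0.0, 14.0]
force: [0.1, -0.8, -0.3]
opening: 0.009
gripper_force: 30.0
```

Call:
send_rows --plan '[[[0, 0, 0.05, 0, 0, 0], [0, 0, 0.05, 0, 0, 0], [0, 0, 0.05, 0, 0, 0]]]'

```text
clock: 7.17
tool_pos: [0.5338, 0.1126, 0.1209]
orientation: [180.0, 0.0, 14.0]
force: [-1.5, 0.1, -0.3]
opening: 0.0087
gripper_force: 30.0
```

Call:
send_rows --plan '[[[0, 0, 0.05, 0, 0, 0], [0, 0, 0.05, 0, 0, 0], [0, 0, 0.05, 0, 0, 0]]]'

```text
clock: 7.42
tool_pos: [0.5338, 0.1125, 0.1204]
orientation: [180.0, 0.0, 14.0]
force: [-0.6, -0.3, 0.3]
opening: 0.0087
gripper_force: 30.0
```

Call:
send_rows --plan '[[[0, 0, 0.05, 0, 0, 0], [0, 0, 0.05, 0, 0, 0], [0, 0, 0.05, 0, 0, 0]]]'

```text
clock: 7.67
tool_pos: [0.5338, 0.1126, 0.1199]
orientation: [180.0, 0.0, 14.0]
force: [-0.3, -0.1, 0.1]
opening: 0.009
gripper_force: 30.0
```

Call:
send_rows --plan '[[[0, 0, 0.05, 0, 0, 0], [0, 0, 0.05, 0, 0, 0], [0, 0, 0.05, 0, 0, 0]]]'

```text
clock: 7.92
tool_pos: [0.5338, 0.1125, 0.1194]
orientation: [180.0, 0.0, 14.0]
force: [-1.4, -0.2, -0.5]
opening: 0.009
gripper_force: 30.0
```

Call:
send_rows --plan '[[[0, 0, 0.05, 0, 0, 0], [0, 0, 0.1, 0, 0, 0], [0, 0, 0.1, 0, 0, 0]]]'

```text
clock: 8.17
tool_pos: [0.5338, 0.1126, 0.1184]
orientation: [180.0, 0.0, 14.0]
force: [-0.1, -0.1, 0.4]
opening: 0.0086
gripper_force: 30.0
```

Call:
send_rows --plan '[[[0, 0, 0.05, 0, 0, 0], [0, 0, 0.1, 0, 0, 0], [0, 0, 0.1, 0, 0, 0]]]'

```text
clock: 8.42
tool_pos: [0.5338, 0.1125, 0.1174]
orientation: [180.0, 0.0, 14.0]
force: [-1.7, -0.6, -0.7]
opening: 0.0086
gripper_force: 30.0
```

```bash
python3 - <<'E'
from h import *
w=snap('wrist','w4'); o=ctrl.get_obs(); print({k:np.round(o[k],4) for k in('clock','tool_pos','force','moment')})
cv2.imwrite('pics/c4.png',cv2.resize(w['img'][170:290,180:340,::-1],(800,600),interpolation=cv2.INTER_CUBIC))
E
```

```text
{'clock': np.float64(8.4667), 'tool_pos': array([0.5338, 0.1126, 0.1174]), 'force': array([-0.3647, -0.7933, -1.0555]), 'moment': array([-0.2405,  0.7037, -0.004 ])}
```

View pics/c4.png

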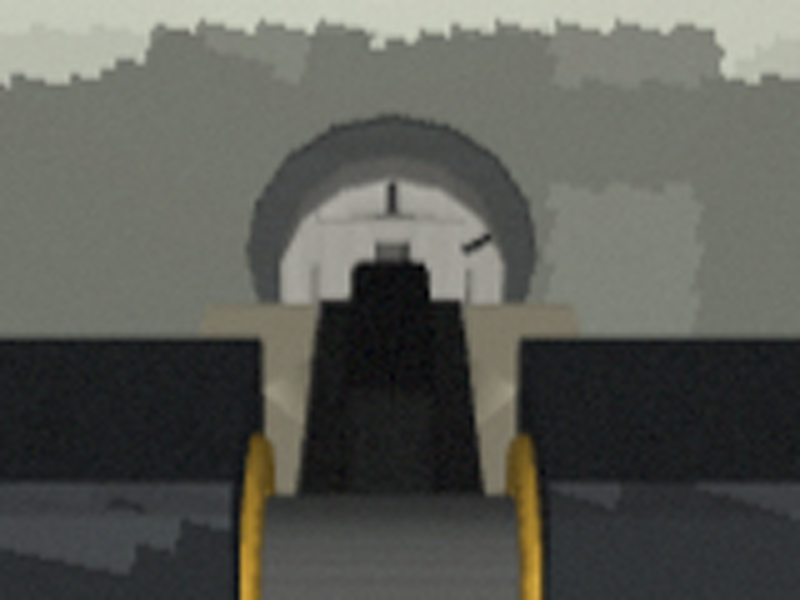

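No contact 5 mm below the face and the bow has not slipped in the grip, so the blade is in the keyhole. I'll continue gently and watch the force.

Call:
send_rows --plan '[[[0, 0, 0.1, 0, 0, 0], [0, 0, 0.2, 0, 0, 0], [0, 0, 0.3, 0, 0, 0], [0, 0, 0.4, 0, 0, 0], [0, 0, 0.4, 0, 0, 0]]]'

```text
clock: 8.88
tool_pos: [0.5338, 0.1125, 0.1132]
orientation: [180.0, 0.0, 14.0]
force: [-1.6, -0.3, -0.3]
opening: 0.0087
gripper_force: 30.0
```

Call:
send_rows --plan '[[[0, 0, 0.1, 0, 0, 0], [0, 0, 0.2, 0, 0, 0], [0, 0, 0.3, 0, 0, 0], [0, 0, 0.4, 0, 0, 0], [0, 0, 0.4, 0, 0, 0]]]'

```text
clock: 9.3
tool_pos: [0.5337, 0.1125, 0.1092]
orientation: [180.0, 0.0, 14.0]
force: [-1.0, -1.1, -0.3]
opening: 0.0093
gripper_force: 30.0
```

Call:
send_rows --plan '[[[0, 0, 0.1, 0, 0, 0], [0, 0, 0.2, 0, 0, 0], [0, 0, 0.3, 0, 0, 0], [0, 0, 0.4, 0, 0, 0], [0, 0, 0.4, 0, 0, 0]]]'

```text
clock: 9.72
tool_pos: [0.5338, 0.1125, 0.1052]
orientation: [180.0, 0.0, 14.0]
force: [-2.6, -1.5, 0.4]
opening: 0.0091
gripper_force: 30.0
```

Call:
send_rows --plan '[[[-0.03, 0, 0.1, 0, 0, 0], [-0.03, 0, 0.2, 0, 0, 0], [-0.03, 0, 0.3, 0, 0, 0], [-0.03, 0, 0.4, 0, 0, 0], [-0.03, 0, 0.4, 0, 0, 0]]]'

```text
clock: 10.13
tool_pos: [0.5337, 0.1125, 0.1013]
orientation: [-180.0, -0.0, 14.0]
force: [-1.4, -0.1, -1.0]
opening: 0.0086
gripper_force: 30.0
```

Call:
send_rows --plan '[[[0, 0, 0.1, 0, 0, 0], [0, 0, 0.2, 0, 0, 0], [0, 0, 0.3, 0, 0, 0], [0, 0, 0.4, 0, 0, 0], [0, 0, 0.4, 0, 0, 0]]]'

```text
clock: 10.55
tool_pos: [0.5337, 0.1126, 0.0972]
orientation: [-180.0, -0.0, 14.0]
force: [-0.8, -0.4, -0.5]
opening: 0.0091
gripper_force: 30.0
```

Call:
send_rows --plan '[[[0, 0, 0.05, 0, 0, 0], [0, 0, 0.1, 0, 0, 0], [0, 0, 0.1, 0, 0, 0]]]'

```text
clock: 10.8
tool_pos: [0.5337, 0.1126, 0.0964]
orientation: [-180.0, -0.0, 14.0]
force: [-2.0, -1.0, -0.2]
opening: 0.0089
gripper_force: 30.0
```

Call:
send_rows --plan '[[[0, 0, 0.05, 0, 0, 0], [0, 0, 0.05, 0, 0, 0], [0, 0, 0.05, 0, 0, 0]]]'

```text
clock: 11.05
tool_pos: [0.5336, 0.1126, 0.0959]
orientation: [-180.0, -0.0, 14.0]
force: [-0.7, 0.0, -0.2]
opening: 0.0086
gripper_force: 30.0
```

Call:
send_rows --plan '[[[0, 0, 0.04, 0, 0, 0], [0, 0, 0.04, 0, 0, 0], [0, 0, 0.04, 0, 0, 0]]]'

```text
clock: 11.3
tool_pos: [0.5336, 0.1125, 0.0956]
orientation: [-180.0, -0.0, 14.0]
force: [-0.1, -0.9, -0.3]
opening: 0.0089
gripper_force: 30.0
```

Call:
send_rows --plan '[[[0, 0, 0.04, 0, 0, 0], [0, 0, 0.04, 0, 0, 0], [0, 0, 0.04, 0, 0, 0]]]'

```text
clock: 11.55
tool_pos: [0.5337, 0.1125, 0.0952]
orientation: [-180.0, -0.0, 14.0]
force: [-2.5, -0.8, 1.3]
opening: 0.0087
gripper_force: 30.0
```

Call:
send_rows --plan '[[[0, 0, 0.03, 0, 0, 0], [0, 0, 0.03, 0, 0, 0], [0, 0, 0.03, 0, 0, 0]]]'

```text
clock: 11.8
tool_pos: [0.5337, 0.1125, 0.0951]
orientation: [180.0, -0.0, 14.0]
force: [-2.5, -0.1, 4.2]
opening: 0.0089
gripper_force: 30.0
```

Call:
send_rows --plan '[[[0, 0, 0.03, 0, 0, 0], [0, 0, 0.03, 0, 0, 0], [0, 0, 0.03, 0, 0, 0]]]'

```text
clock: 12.05
tool_pos: [0.5337, 0.1125, 0.0951]
orientation: [180.0, -0.0, 14.0]
force: [-4.3, -0.2, 7.5]
opening: 0.0089
gripper_force: 30.0
```

Seated: the height stops at 0.0951 m and the axial force climbs. I'll relieve the press and start turning clockwise.

Call:
send_rows --plan '[[[-0.02, 0, -0.04, 0, 0, 0], [-0.02, 0, -0.04, 0, 0, 0], [-0.02, 0, -0.04, 0, 0, 0]]]'

```text
clock: 12.3
tool_pos: [0.5336, 0.1126, 0.0951]
orientation: [-180.0, -0.0, 14.0]
force: [-2.0, 0.2, 4.5]
opening: 0.0085
gripper_force: 30.0
```

```bash
cat > st.py <<'E'
from h import *
o=ctrl.get_obs(); print({k:np.round(o[k],4).tolist() for k in('clock','tool_pos','orientation','force','moment')})
E
python3 st.py
```

```text
{'clock': 12.3, 'tool_pos': [0.5336, 0.1126, 0.0951], 'orientation': [-179.9961, -0.0293, 14.0175], 'force': [-2.0334, 0.1575, 4.5062], 'moment': [-0.2044, 0.7732, -0.022]}
```

Call:
send_rows --plan '[[[0, 0, 0, 0, 0, 3], [0, 0, 0, 0, 0, 6], [0, 0, 0, 0, 0, 9], [0, 0, 0, 0, 0, 12], [0, 0, 0, 0, 0, 12], [0, 0, 0, 0, 0, 12]]]'

```text
clock: 12.8
tool_pos: [0.5336, 0.1122, 0.0951]
orientation: [180.0, -0.0, 2.1]
force: [-1.5, -2.4, 4.8]
opening: 0.0087
gripper_force: 30.0
```

```bash
python3 st.py
```

```text
{'clock': 12.8, 'tool_pos': [0.5336, 0.1122, 0.0951], 'orientation': [179.9782, -0.0146, 2.1096], 'force': [-1.4883, -2.3975, 4.8326], 'moment': [-1.2028, 0.3838, 0.0175]}
```

Call:
send_rows --plan '[[[0, 0, 0, 0, 0, 3], [0, 0, 0, 0, 0, 6], [0, 0, 0, 0, 0, 9], [0, 0, 0, 0, 0, 12], [0, 0, 0, 0, 0, 15], [0, 0, 0, 0, 0, 18], [0, 0, 0, 0, 0, 18]]]'

```text
clock: 13.38
tool_pos: [0.5335, 0.112, 0.0951]
orientation: [180.0, -0.0, -16.0]
force: [-0.7, -5.1, 5.7]
opening: 0.0089
gripper_force: 30.0
```

```bash
python3 st.py
```

```text
{'clock': 13.3833, 'tool_pos': [0.5335, 0.112, 0.0951], 'orientation': [179.965, -0.0147, -16.0189], 'force': [-0.6588, -5.1217, 5.6565], 'moment': [-1.8018, 0.3141, 0.0626]}
```

Call:
send_rows --plan '[[[0, 0, 0, 0, 0, 3], [0, 0, 0, 0, 0, 6], [0, 0, 0, 0, 0, 9], [0, 0, 0, 0, 0, 12], [0, 0, 0, 0, 0, 15], [0, 0, 0, 0, 0, 18], [0, 0, 0, 0, 0, 18]]]'

```text
clock: 13.97
tool_pos: [0.5334, 0.1118, 0.0951]
orientation: [179.9, -0.0, -34.0]
force: [0.2, -5.7, 5.6]
opening: 0.0085
gripper_force: 30.0
```

```bash
python3 st.py
```

```text
{'clock': 13.9667, 'tool_pos': [0.5334, 0.1118, 0.0951], 'orientation': [179.9466, -0.0231, -33.9792], 'force': [0.1716, -5.7246, 5.6284], 'moment': [-2.1719, 0.3143, 0.0913]}
```

Call:
send_rows --plan '[[[0.02, 0.03, 0, 0, 0, 3], [0.02, 0.03, 0, 0, 0, 6], [0.02, 0.03, 0, 0, 0, 9], [0.02, 0.03, 0, 0, 0, 12], [0.02, 0.03, 0, 0, 0, 12], [0.02, 0.03, 0, 0, 0, 12]]]'

```text
clock: 14.47
tool_pos: [0.5333, 0.1116, 0.0951]
orientation: [180.0, -0.0, -45.8]
force: [-0.5, -3.9, 6.0]
opening: 0.009
gripper_force: 30.0
```

```bash
python3 st.py
```

```text
{'clock': 14.4667, 'tool_pos': [0.5333, 0.1116, 0.0951], 'orientation': [179.9577, -0.0197, -45.813], 'force': [-0.4937, -3.9294, 5.9827], 'moment': [-1.7777, 0.615, 0.0277]}
```

Call:
send_rows --plan '[[[0, 0, 0, 0, 0, 1.5], [0, 0, 0, 0, 0, 3], [0, 0, 0, 0, 0, 3], [0, 0, 0, 0, 0, 3]]]'

```text
clock: 14.8
tool_pos: [0.5333, 0.1116, 0.0951]
orientation: [180.0, -0.0, -48.8]
force: [-0.3, -4.3, 5.9]
opening: 0.0089
gripper_force: 30.0
```

```bash
python3 st.py
```

```text
{'clock': 14.8, 'tool_pos': [0.5333, 0.1116, 0.0951], 'orientation': [179.9558, -0.0217, -48.8022], 'force': [-0.2527, -4.2671, 5.9207], 'moment': [-1.8523, 0.6484, 0.104]}
```

Call:
send_rows --plan '[[[0, 0, 0, 0, 0, 1], [0, 0, 0, 0, 0, 2], [0, 0, 0, 0, 0, 2], [0, 0, 0, 0, 0, 2]]]'

```text
clock: 15.13
tool_pos: [0.5333, 0.1115, 0.0951]
orientation: [180.0, -0.0, -50.8]
force: [-1.4, -4.3, 5.4]
opening: 0.0085
gripper_force: 30.0
```

```bash
python3 st.py
```

```text
{'clock': 15.1333, 'tool_pos': [0.5333, 0.1115, 0.0951], 'orientation': [179.9536, -0.0249, -50.8013], 'force': [-1.4325, -4.269, 5.4314], 'moment': [-1.8315, 0.5843, 0.085]}
```

Call:
send_rows --plan '[[[0, 0, 0, 0, 0, 1], [0, 0, 0, 0, 0, 2], [0, 0, 0, 0, 0, 2], [0, 0, 0, 0, 0, 2]]]'

```text
clock: 15.47
tool_pos: [0.5332, 0.1115, 0.0951]
orientation: [179.9, -0.0, -52.8]
force: [-0.9, -4.3, 5.2]
opening: 0.0088
gripper_force: 30.0
```

```bash
python3 st.py
```

```text
{'clock': 15.4667, 'tool_pos': [0.5332, 0.1115, 0.0951], 'orientation': [179.9497, -0.025, -52.8002], 'force': [-0.8622, -4.3048, 5.2208], 'moment': [-1.7951, 0.7118, 0.0831]}
```

Call:
send_rows --plan '[[[0, 0, 0, 0, 0, 1], [0, 0, 0, 0, 0, 1.5], [0, 0, 0, 0, 0, 1.5], [0, 0, 0, 0, 0, 1.5]]]'

```text
clock: 15.8
tool_pos: [0.5332, 0.1115, 0.0951]
orientation: [180.0, -0.0, -54.3]
force: [-1.9, -5.1, 5.6]
opening: 0.0087
gripper_force: 30.0
```

```bash
python3 st.py
```

```text
{'clock': 15.8, 'tool_pos': [0.5332, 0.1115, 0.0951], 'orientation': [179.9522, -0.0271, -54.2991], 'force': [-1.8589, -5.078, 5.5895], 'moment': [-1.87, 0.6537, 0.1241]}
```

Call:
send_rows --plan '[[[0, 0, 0, 0, 0, 0.5], [0, 0, 0, 0, 0, 1], [0, 0, 0, 0, 0, 1], [0, 0, 0, 0, 0, 1]]]'

```text
clock: 16.13
tool_pos: [0.5332, 0.1115, 0.0951]
orientation: [179.9, -0.0, -55.3]
force: [-1.3, -4.9, 6.0]
opening: 0.0087
gripper_force: 30.0
```

```bash
python3 st.py
```

```text
{'clock': 16.1333, 'tool_pos': [0.5332, 0.1115, 0.0951], 'orientation': [179.9474, -0.0248, -55.2991], 'force': [-1.3199, -4.9366, 5.953], 'moment': [-1.8699, 0.7279, 0.0719]}
```

```bash
cat > av.py <<'E'
from h import *
M=[]
for i in range(6): M.append(np.r_[ctrl.get_obs()['force'],ctrl.get_obs()['moment'][2]]); ctrl.snapshot('top')
print(np.mean(M,0).round(3),np.std(M,0).round(3)[3],ctrl.get_obs()['orientation'][2].round(2))
E
python3 av.py
```

```text
[-1.529 -4.783  6.01   0.074] 0.021 -55.29
```

Call:
send_rows --plan '[[[0, 0, 0, 0, 0, 0.5], [0, 0, 0, 0, 0, 1], [0, 0, 0, 0, 0, 1]]]'

```text
clock: 16.68
tool_pos: [0.5332, 0.1115, 0.0951]
orientation: [179.9, -0.0, -56.3]
force: [-2.3, -4.5, 5.5]
opening: 0.0087
gripper_force: 30.0
```

```bash
python3 av.py
```

```text
[-1.627 -4.538  6.038  0.109] 0.01 -56.29
```

Call:
send_rows --plan '[[[0, 0, 0, 0, 0, 0.5], [0, 0, 0, 0, 0, 0.8], [0, 0, 0, 0, 0, 0.8]]]'

```text
clock: 17.23
tool_pos: [0.5332, 0.1115, 0.0951]
orientation: [179.9, -0.0, -57.1]
force: [-1.4, -5.4, 6.0]
opening: 0.0089
gripper_force: 30.0
```

```bash
python3 av.py
```

```text
[-1.597 -4.962  5.795  0.143] 0.023 -57.09
```

The torque climbs steeply to about 0.14 N m with 71° turned, so the key is at the stop. I'll turn it back.

Call:
send_rows --plan '[[[0, 0, 0, 0, 0, -4], [0, 0, 0, 0, 0, -9], [0, 0, 0, 0, 0, -14], [0, 0, 0, 0, 0, -19], [-0.01, 0, 0, 0, 0, -24], [-0.01, -0.01, 0, 0, 0, -29], [-0.02, -0.02, 0, 0, 0, -34], [-0.02, -0.02, 0, 0, 0, -39]]]'

```text
clock: 18.2
tool_pos: [0.5334, 0.1118, 0.0951]
orientation: [180.0, -0.0, -17.9]
force: [-1.6, -5.2, 4.9]
opening: 0.0087
gripper_force: 30.0
```

Call:
send_rows --plan '[[[0, 0, 0, 0, 0, -4], [0, 0, 0, 0, 0, -9], [0, 0, 0, 0, 0, -14], [0, 0, 0, 0, 0, -19], [0, 0, 0, 0, 0, -24], [0, 0, 0, 0, 0, -28], [0, 0, 0, 0, 0, -30], [0, 0, 0, 0, 0, -30]]]'

```text
clock: 18.87
tool_pos: [0.5335, 0.1122, 0.0951]
orientation: [180.0, -0.0, 12.0]
force: [-1.2, -2.7, 5.2]
opening: 0.0088
gripper_force: 30.0
```

```bash
python3 av.py
```

```text
[-0.953 -3.129  5.119 -0.043] 0.027 11.9
```

Next I'll go past home to take up the play, down to the home stop.

Call:
send_rows --plan '[[[0, 0, 0, 0, 0, -2], [0, 0, 0, 0, 0, -4], [0, 0, 0, 0, 0, -6], [0, 0, 0, 0, 0, -8], [0, 0, 0, 0, 0, -8]]]'

```text
clock: 19.58
tool_pos: [0.5335, 0.1123, 0.0951]
orientation: [180.0, -0.0, 20.0]
force: [-1.4, -2.8, 5.0]
opening: 0.0086
gripper_force: 30.0
```

```bash
python3 av.py
```

```text
[-1.31  -2.77   5.294 -0.048] 0.019 19.89
```

Call:
send_rows --plan '[[[0, 0, 0, 0, 0, -1], [0, 0, 0, 0, 0, -2], [0, 0, 0, 0, 0, -2]]]'

```text
clock: 20.13
tool_pos: [0.5335, 0.1124, 0.0951]
orientation: [180.0, -0.0, 22.0]
force: [-1.5, -3.2, 4.4]
opening: 0.0087
gripper_force: 30.0
```

```bash
python3 av.py
```

```text
[-1.422 -2.771  4.846 -0.089] 0.035 21.89
```

Call:
send_rows --plan '[[[0, 0, 0, 0, 0, -0.5], [0, 0, 0, 0, 0, -1], [0, 0, 0, 0, 0, -1]]]'

```text
clock: 20.68
tool_pos: [0.5335, 0.1123, 0.0951]
orientation: [180.0, -0.0, 22.9]
force: [-1.1, -1.9, 4.4]
opening: 0.0088
gripper_force: 30.0
```

```bash
python3 av.py
```

```text
[-1.048 -2.226  5.413 -0.089] 0.022 22.89
```

Call:
send_rows --plan '[[[0, 0, 0, 0, 0, -0.5], [0, 0, 0, 0, 0, -1], [0, 0, 0, 0, 0, -1]]]'

```text
clock: 21.23
tool_pos: [0.5335, 0.1124, 0.0951]
orientation: [-180.0, -0.0, 23.9]
force: [-0.2, -3.8, 5.9]
opening: 0.009
gripper_force: 30.0
```

```bash
python3 av.py
```

```text
[-1.239 -2.434  5.408 -0.117] 0.019 23.89
```

Call:
send_rows --plan '[[[0, 0, 0, 0, 0, -0.4], [0, 0, 0, 0, 0, -0.8], [0, 0, 0, 0, 0, -0.8]]]'

```text
clock: 21.78
tool_pos: [0.5335, 0.1124, 0.0951]
orientation: [-180.0, -0.0, 24.7]
force: [-0.8, -2.8, 4.6]
opening: 0.0088
gripper_force: 30.0
```

```bash
python3 av.py
```

```text
[-1.532 -2.759  4.767 -0.123] 0.016 24.68
```

Call:
send_rows --plan '[[[0, 0, 0, 0, 0, 3], [0, 0, 0, 0, 0, 6], [0, 0, 0, 0, 0, 9], [0, 0, 0, 0, 0, 10.7], [0, 0, 0, 0, 0, 10.7], [0, 0, 0, 0, 0, 10.7]]]'

```text
clock: 22.58
tool_pos: [0.5336, 0.1127, 0.0951]
orientation: [-180.0, -0.0, 14.0]
force: [-2.2, 0.2, 4.3]
opening: 0.0085
gripper_force: 30.0
```

```bash
python3 av.py
```

```text
[-2.085  0.082  5.217 -0.006] 0.03 14.02
```

The torque is near zero at yaw 14°, so the barrel is home. I'll draw the key straight out, checking for a catch first.

Call:
send_rows --plan '[[[0, 0, -0.1, 0, 0, 0], [0, 0, -0.2, 0, 0, 0], [0, 0, -0.3, 0, 0, 0], [0, 0, -0.4, 0, 0, 0], [0, 0, -0.4, 0, 0, 0]]]'

```text
clock: 23.3
tool_pos: [0.5336, 0.1125, 0.099]
orientation: [-180.0, -0.0, 13.8]
force: [0.1, 0.4, -0.6]
opening: 0.0083
gripper_force: 30.0
```

```bash
python3 st.py
```

```text
{'clock': 23.3, 'tool_pos': [0.5336, 0.1125, 0.099], 'orientation': [-179.9925, -0.011, 13.8403], 'force': [0.1282, 0.4218, -0.63], 'moment': [-0.0227, 0.1241, -0.0043]}
```

Call:
send_rows --plan '[[[0, 0, -0.4, 0, 0, 0], [0, 0, -0.9, 0, 0, 0], [0, 0, -1.5, 0, 0, 0], [0, 0, -2.2, 0, 0, 0], [0, 0, -3.2, 0, 0, 0], [0, 0, -5, 0, 0, 0], [0, 0, -7.5, 0, 0, 0], [0, 0, -9.5, 0, 0, 0]]]'

```text
clock: 23.97
tool_pos: [0.5337, 0.1123, 0.1964]
orientation: [180.0, -0.1, 13.8]
force: [0.1, 1.0, -0.2]
opening: 0.0088
gripper_force: 30.0
```

```bash
python3 - <<'E'
from h import *
w=snap('wrist','w5'); o=ctrl.get_obs(); r=R.from_euler('xyz',o['orientation'],degrees=True); t=o['tool_pos']
print(t,o['orientation'],o['force'])
g=cv2.cvtColor(w['img'],cv2.COLOR_RGB2GRAY)
print(proj(w,t+r.apply([.006,0,.033])),proj(w,t+r.apply([.013,0,.006]))); print(g[206:230,254:262])
# free slot target: stand centre + 50mm along its y
c=np.array([.5073,-.2552]); ya=np.radians(-16.6); p=c+.05*np.array([-np.sin(ya),np.cos(ya)]); print(p)
print(row([*p,.19],-106.6))
E
```

```text
[0.53579811 0.1130062  0.20061497] [-179.97264923   -0.41646626   13.86817598] [2.2254292  1.09129738 3.63994265]
[257.22904488 212.70489386] [257.18733608 218.41581181]
[[180 179 179 180 178 178 180 182]
 [168 170 171 176 171 171 172 171]
 [139 144 148 159 155 155 149 142]
 [118 119 122 133 131 121 120 122]
 [115 115 113 119 112 113 114 114]
 [126 122 124 121 119 123 123 125]
 [127 126 127 128 126 126 127 127]
 [128 128 128 129 128 128 126 129]
 [127 127 128 127 130 127 125 129]
 [127 125 118 120 117 116 122 129]
 [127 121 103  99 100 102 117 125]
 [128 122 103  99 102 101 118 124]
 [128 122 104  99  99 101 119 128]
 [127 120 105 101 100 101 118 127]
 [127 116 102 100  99  99 120 126]
 [111 103  90  89  89  88 102 109]
 [ 57  52  46  49  44  47  52  54]
 [ 20  16  24  21  23  16  20  17]
 [ 26  21  23  19  20  23  16  13]
 [ 23  14  18  20  19  21  20  21]
 [ 22  24  21  16  23  20  19  22]
 [ 19  19  20  20  16  21  20  19]
 [ 20  21  24  17  23  24  19  19]
 [ 17  20  17  22  17  20  25  25]]
[ 0.52158442 -0.20728387]
([-9.06, 30.76, 0.98], [-0.45, -0.22, 120.47])
```

```bash
python3 - <<'E'
from h import *
print(row([.5388,-.15,.165],-106.6))
E
```

```text
([-6.04, 25.61, 3.51], [-0.45, -0.22, 120.47])
```

Call:
send_rows --plan '[[[-0.5, 3, 0, 0, 0, 7], [-1, 6, 0, 0, 0, 14], [-2, 9.5, 0.5, 0, 0, 21], [-3, 13, 1, 0, 0, 28], [-4, 16, 1, 0, 0, 35], [-5, 19, 1.5, 0, 0, 42], [-5.5, 22, 2, 0, 0, 49], [-6, 25, 2, 0, 0, 56]]]'

```text
clock: 24.68
tool_pos: [0.5342, -0.1462, 0.1741]
orientation: [-180.0, 0.0, -42.5]
force: [0.5, -0.0, -0.7]
opening: 0.009
gripper_force: 30.0
```

```bash
python3 - <<'E'
from h import *
print(row([.5388,-.15,.165],-106.6),ctrl.get_obs()['tool_pos'])
E
```

```text
([0.6, -0.03, 0.91], [-0.0, 0.02, 64.06]) [ 0.53419726 -0.14619968  0.17412684]
```

Call:
send_rows --plan '[[[0.6, 0, 0, 0, 0, 7], [0.6, 0, 0.5, 0, 0, 14], [0.6, 0, 0.9, 0, 0, 21], [0.6, 0, 0.9, 0, 0, 28], [0.6, 0, 0.9, 0, 0, 35], [0.6, 0, 0.9, 0, 0, 42], [0.6, 0, 0.9, 0, 0, 49], [0.6, 0, 0.9, 0, 0, 56]]]'

```text
clock: 25.35
tool_pos: [0.5394, -0.1488, 0.1658]
orientation: [-180.0, 0.0, -98.5]
force: [-0.0, 0.5, -0.8]
opening: 0.0091
gripper_force: 30.0
```

Call:
send_rows --plan '[[[0, 0, 0, 0, 0, 7], [0, 0, 0, 0, 0, 8], [0, 0, 0, 0, 0, 8], [0, 0, 0, 0, 0, 8], [0, 0, 0, 0, 0, 8]]]'

```text
clock: 25.77
tool_pos: [0.5394, -0.1487, 0.1652]
orientation: [-180.0, 0.0, -106.0]
force: [0.1, 0.4, -0.2]
opening: 0.0089
gripper_force: 30.0
```

```bash
python3 - <<'E'
from h import *
w=snap('wrist','w6'); o=ctrl.get_obs(); r=R.from_euler('xyz',o['orientation'],degrees=True); t=o['tool_pos']
print(t,o['orientation']); print('exp tip',proj(w,t+r.apply([.006,0,.033])),'exp slot',proj(w,[.5216,-.2073,.045]))
E
```

```text
[ 0.53935896 -0.14873725  0.16511692] [-1.79991753e+02  2.69363719e-03 -1.06058866e+02]
exp tip [257.74400309 214.14565977] exp slot [258.66969453 121.62720082]
```

View pics/w6.png

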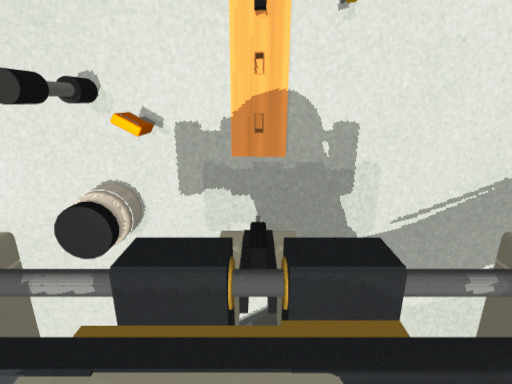

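The view shows both free slots, at (259,63) and (259,122), and the held key tip at (258,216). The outer slot lies within a pixel of the prediction.

```bash
python3 - <<'E'
from h import *
w=np.load('pics/w6.npz'); g=cv2.cvtColor(w['img'],cv2.COLOR_RGB2GRAY).astype(float)
print(g[108:136,258].astype(int)); print(g[118,246:274].astype(int)); print(g[49:78,258].astype(int)); print(g[60,246:274].astype(int))
# stand side edges
for r in (40,85,140):print(r,g[r,225:240].astype(int),g[r,282:296].astype(int))
E
```

```text
[143 142 140 143 141 127 129 132 133 134 132 134 134 134 132 131 135 132
 134 131 115  76  71  78 104 136 145 142]
[138 133 130 130 130 133 137 134 115 113 128 131 132 132 132 138 107 115
 140 141 138 140 136 133 132 133 135 134]
[197 194 182 150  83  64  59  60  61 117 180 198 196 197 197 196 195 191
 191 194 198 199 195 194 179 175 197 198 198]
[193 198 196 197 194 190 194 197 134 111 188 197 198 199 198 196 189 137
 174 198 197 194 195 191 188 185 185 186]
40 [222 225 224 223 221 210 208 208 206 202 197 197 196 200 198] [195 198 203 207 208 208 206 209 219 216 219 223 221 223]
85 [219 218 221 223 225 218 211 204 202 198 197 196 199 201 200] [202 205 208 209 207 204 221 223 228 226 227 229 230 227]
140 [150 153 159 156 152 149 150 140 142 143 141 142 142 140 146] [146 151 149 146 143 141 153 153 151 151 153 154 152 151]
```

```bash
python3 - <<'E'
from h import *
w=np.load('pics/w6.npz'); o=ctrl.get_obs(); r=R.from_euler('xyz',o['orientation'],degrees=True)
a=ray(w,258.5,122.5,.045); b=ray(w,258.8,63,.045); print(a,b,np.linalg.norm(a-b),np.degrees(np.arctan2(*(b-a)[[1,0]])))
# key: tip front pixel (257.9,215.5) vs expected
t=o['tool_pos']; k=ray(w,257.9,215.3,t[2]-.033); key=k-r.apply([.006,0,0]); off=r.inv().apply(key-t); print('key off tool',off)
tgt=a-r.apply([off[0],off[1],0]); print(row([tgt[0],tgt[1],.085],-106.1),tgt)
E
```

```text
[ 0.52195702 -0.20660733  0.045     ] [ 0.50809784 -0.25400141  0.045     ] 0.04937889744513038 -106.30020181214742
key off tool [-0.0008353   0.00010581  0.03299974]
([6.13, 0.06, 8.01], [-0.01, 0.0, 0.04]) [ 0.52182764 -0.2074393   0.04499998]
```

Call:
send_rows --plan '[[[2, 0, 0, 0, 0, 0], [4.5, 0.1, 1, 0, 0, 0], [6.1, 0.1, 3, 0, 0, 0], [6.1, 0.1, 5.5, 0, 0, 0], [6.1, 0.1, 7.2, 0, 0, 0], [6.1, 0.1, 7.8, 0, 0, 0], [6.1, 0.1, 7.8, 0, 0, 0], [6.1, 0.1, 7.8, 0, 0, 0]]]'

```text
clock: 26.48
tool_pos: [0.5218, -0.2071, 0.0875]
orientation: [-180.0, -0.0, -106.1]
force: [0.6, 0.3, -0.3]
opening: 0.0087
gripper_force: 30.0
```

Call:
send_rows --plan '[[[0, 0, 0.1, 0, 0, 0], [0, 0, 0.3, 0, 0, 0], [0, 0, 0.5, 0, 0, 0], [0, 0, 0.7, 0, 0, 0], [0, 0, 0.9, 0, 0, 0], [0, 0, 0.9, 0, 0, 0]]]'

```text
clock: 26.98
tool_pos: [0.5211, -0.2069, 0.0777]
orientation: [180.0, -0.0, -106.2]
force: [-0.8, -1.2, -0.5]
opening: 0.0087
gripper_force: 30.0
```

```bash
python3 st.py
```

```text
{'clock': 26.9833, 'tool_pos': [0.5211, -0.2069, 0.0777], 'orientation': [179.9771, -0.0, -106.1843], 'force': [-0.8009, -1.1736, -0.5067], 'moment': [-0.0031, 0.0692, -0.0072]}
```

Call:
send_rows --plan '[[[0, 0, 0.1, 0, 0, 0], [0, 0, 0.2, 0, 0, 0], [0, 0, 0.2, 0, 0, 0]]]'

```text
clock: 27.23
tool_pos: [0.5212, -0.207, 0.0758]
orientation: [180.0, -0.0, -106.2]
force: [-0.2, 0.0, -0.2]
opening: 0.0085
gripper_force: 30.0
```

Call:
send_rows --plan '[[[0, 0, 0.1, 0, 0, 0], [0, 0, 0.2, 0, 0, 0], [0, 0, 0.2, 0, 0, 0]]]'

```text
clock: 27.48
tool_pos: [0.5213, -0.207, 0.0738]
orientation: [180.0, -0.0, -106.2]
force: [0.0, -0.2, -0.8]
opening: 0.0091
gripper_force: 30.0
```

The tip is 4 mm below the stand top with no force, so it is in the slot. Lowering to the shoulder.

Call:
send_rows --plan '[[[0, 0, 0.3, 0, 0, 0], [0, 0, 0.6, 0, 0, 0], [0, 0, 0.9, 0, 0, 0], [0, 0, 1.2, 0, 0, 0], [0, 0, 1.5, 0, 0, 0], [0, 0, 1.8, 0, 0, 0], [0, 0, 2, 0, 0, 0], [0, 0, 2, 0, 0, 0]]]'

```text
clock: 28.15
tool_pos: [0.521, -0.207, 0.0534]
orientation: [179.9, -0.0, -106.2]
force: [0.5, 0.7, -1.0]
opening: 0.0086
gripper_force: 30.0
```

Call:
send_rows --plan '[[[0, 0, 0.1, 0, 0, 0], [0, 0, 0.15, 0, 0, 0], [0, 0, 0.15, 0, 0, 0]]]'

```text
clock: 28.4
tool_pos: [0.5214, -0.2071, 0.0525]
orientation: [-180.0, 0.0, -106.2]
force: [-0.3, 0.5, 0.1]
opening: 0.0089
gripper_force: 30.0
```

Call:
send_rows --plan '[[[0, 0, 0.05, 0, 0, 0], [0, 0, 0.07, 0, 0, 0], [0, 0, 0.07, 0, 0, 0]]]'

```text
clock: 28.65
tool_pos: [0.5214, -0.207, 0.0518]
orientation: [-180.0, 0.0, -106.2]
force: [0.3, 0.4, -0.4]
opening: 0.0087
gripper_force: 30.0
```

Call:
send_rows --plan '[[[0, 0, 0.05, 0, 0, 0], [0, 0, 0.07, 0, 0, 0], [0, 0, 0.07, 0, 0, 0]]]'

```text
clock: 28.9
tool_pos: [0.5214, -0.207, 0.0512]
orientation: [-180.0, -0.0, -106.2]
force: [-0.2, 0.3, 1.9]
opening: 0.0084
gripper_force: 30.0
```

Call:
send_rows --plan '[[[0, 0, 0.03, 0, 0, 0], [0, 0, 0.03, 0, 0, 0], [0, 0, 0.03, 0, 0, 0]]]'

```text
clock: 29.15
tool_pos: [0.5214, -0.2071, 0.0512]
orientation: [-180.0, -0.0, -106.2]
force: [-1.5, 1.8, 5.5]
opening: 0.0089
gripper_force: 30.0
```

Seated on its shoulder. I'll release (to about 44 mm) and rise.

Call:
send_rows --plan '[[[0, 0, -0.05, 0, 0, 0], [0, 0, -0.05, 0, 0, 0], [0, 0, -0.05, 0, 0, 0]]]'

```text
clock: 29.4
tool_pos: [0.5214, -0.2071, 0.0512]
orientation: [-180.0, 0.0, -106.2]
force: [0.9, 0.8, 0.8]
opening: 0.009
gripper_force: 30.0
```

Call:
send_rows --plan '[[[0, 0, 0, 0, 0, 0], [0, 0, 0, 0, 0, 0], [0, 0, 0, 0, 0, 0], [0, 0, 0, 0, 0, 0], [0, 0, 0, 0, 0, 0]]]' --fingers 0.5

```text
clock: 29.82
tool_pos: [0.5213, -0.2071, 0.0512]
orientation: [180.0, -0.0, -106.2]
force: [0.2, 0.4, -0.1]
opening: 0.0368
gripper_force: 0.0
```

Call:
send_rows --plan '[[[0, 0, -1, 0, 0, 0], [0, 0, -3, 0, 0, 0], [0, 0, -6, 0, 0, 0], [0, 0, -9, 0, 0, 0], [-2, 0, -12, 0, 0, 0], [-5, 0, -14, 0, 0, 0], [-8, 0, -14, 0, 0, 0], [-8, 0, -14, 0, 0, 0]]]'

```text
clock: 30.48
tool_pos: [0.5459, -0.127, 0.1942]
orientation: [-179.7, 0.1, -106.1]
force: [-0.0, -0.6, -1.6]
opening: 0.044
gripper_force: 0.0
```

```bash
python3 - <<'E'
from h import *
w=snap('wrist','w7'); s=snap('scene','s7'); o=ctrl.get_obs(); print(o['clock'],o['force'],o['tool_pos'])
I=np.hstack([cv2.resize(w['img'][0:230,130:390],(400,354)),cv2.resize(s['img'][140:280,140:300],(400,354))])
cv2.imwrite('pics/c7.png',I[:,:,::-1])
E
```

```text
30.5833 [-0.08206474 -0.63217668 -0.92112503] [ 0.54386268 -0.12925744  0.1922537 ]
```

View pics/c7.png

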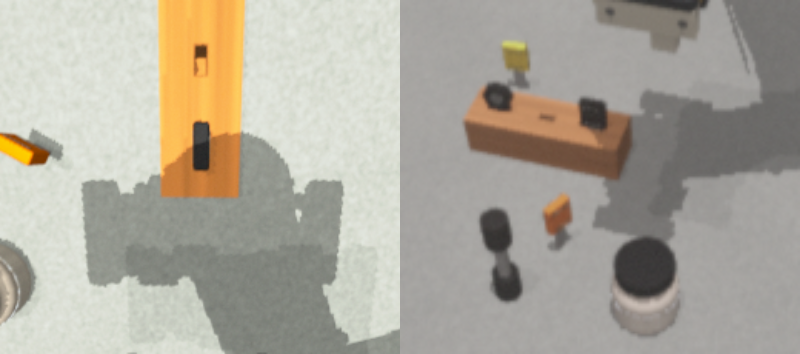

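The service key stands upright in the outer slot (left crop, 201,145), the middle slot is empty, and the round key, roller, jar and decoys look undisturbed. I'll hand in.

```bash
python3 -c "
from plant import ctrl
print(ctrl.close_job())"
```

```text
the job is handed in; nothing more can be done
None
```

I reset the key switch (key fully home, clockwise to its stop, back to home, drawn straight out), stood the service key on its shoulder in the outer slot and let go, and handed the job in at about 31 s; no verdict was shown.

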